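# Reset the tripped breaker on the workshop's power distributor

## Robot

A 6-joint arm with a two-finger parallel gripper is mounted at the origin on the work surface. World frame = base frame: x ahead of the robot, y to its left, z up, the work surface at z = 0. Lengths are in m, angles in rad, forces in N, time in s.
With the tool pointing down it reaches from about 0.425 to 0.95 m from the base axis. Payload 3.5 kg.
Tool frame: the origin (TCP) lies between the finger pads; the fingertips stand 17 mm ahead of it and the grasp point (between the pads) lies 2 mm behind it; z points along the fingers, y is the direction in which the jaws open and shut (so a half turn about z gives the same grasp; the last joint's range is limited). The gripper opens to 85 mm and grips with 20 to 120 N. Pads are 22 mm wide; open, the fingers measure 114 mm over their backs; the gripper's body (76 mm by 85 mm) begins 54 mm behind the grasp point. The pads swing forward as they close: fully open they stand 13 mm farther back than shut.
Start: joints at [0.993, 0.286, 1.577, -0, 1.279, -0.15], TCP at [0.28, 0.614, 0.248] pointing down, gripper open.
Joint ranges: [-2.77, 2.77], [-0.9, 2.22], [0.21, 2.48], [-1.53, 4.67], [0.24, 2.81], [-2.84, 2.84]. Speed limits (rad/s): [2.79, 2.79, 3.14, 3.14, 3.14, 3.14].

## Interface

Orientations are given as a unit quaternion [x, y, z, w].
In Python, from plant import ctrl gives the robot as it stands.
- The arm moves only by the tool carry_out, never from a script. Its argument "commands" is a list of rows, each an object with "delta_pos": the shift along the tool's x, y, z in m, a list of three; "delta_rot": the turn, a rotation vector about the tool's x, y, z in rad, a list of three; "claw": the opening in per cent of the stroke, from 0 (shut) to 100 (fully open). A call has 1 to 8 rows; each row is the pose to reach, as a shift and turn from the pose measured when the call began, along the tool's axes at that moment; what a row does not reach only later rows make up. A row lasts 1/12 s, in which the tool goes at most 41.7 mm and 7.16 degrees, less where a joint would pass 70% of its speed; a pose out of reach is approached as far as the arm can. A call with a gripper value outside its range is refused whole. The fingers move at their own pace and stop on an object; "force" is the grip in N (left out, the last holds). Time passes only in rows, so rows that repeat a pose let the fingers close. It gives the time, the measured TCP pose, the force and the opening at its end, in the units of the state.
- ctrl.get_state(): the state, without advancing time (a new reading comes with each control period).
- ctrl.read_camera(name): name is "scene" or "top" or "wrist"; returns (picture, depth): 400x640x3 uint8, red, green, blue; 400x640 float32, m along the optical axis (not along the pixel's ray), 0 where there is no reading.
- ctrl.camera_info(name): a dict with "fx", "fy", "cx", "cy" (pixels), "rvec" (rotation vector, rad) and "tvec" (3), from world to camera coordinates, as OpenCV has them; the wrist camera has in their place "mount" (4x4, takes a point from camera to tool coordinates, whose origin is the TCP and whose axes are the flange's). Camera axes: x right, y down, z forward; pixel columns grow to the right and rows downward; lengths in m; the calibration is good to about 2 mm. A picture is of the moment at which its call begins: read the wrist's pose just before it. camera_info takes no time and is no camera call.
- ctrl.sign_off(): hands the job in, once; it reports no verdict.
The state is a dict: "time": time; "qpos": joint angles; "dq": joint speeds; "joint_efforts": joint torques, N m; "eef_pos": TCP position; "tcp_rot": TCP orientation; "contact_force": force on the tool from outside, world axes, zero at the start; "wrist_torque": the same for the moment, N m; "opening": opening from 0.0 (shut) to 1.0 (fully open).
Only numpy, scipy, OpenCV 4.12 (cv2) and the standard library are available. Lean on these libraries where they do the work, as an engineer would, in place of code of your own. Each camera call takes 0.05 s, during which the arm holds its last target.

## Task

The breaker with the yellow sticker on the power distributor has tripped: its black handle stands half-way. Reset it with light pushes of the fingertips: push its handle all the way to off (towards the robot and the sticker), then all the way back to on (away from the robot), and withdraw. Leave every other handle as it is, including the one that is switched off on purpose, and do not disturb the things lying on and around the box.

Things in the scene. Friction and masses are not known exactly. Their poses are not given: they have to be found in the camera images.
- distributor: Black rubber power distributor, fixed, 280 (x) by 400 (y) by 150 mm high. Origin: centre of its underside on the bench; z up, +x away from the robot (within 0.35 rad). Breakers stand in a row along y at x = -25 mm on its top, in a frame 6 mm high, 52 to 58 mm in x from the row. Behind, the clear window lies folded back, 11 mm high. Sockets and handles stick out of the sides below the top.
- breaker_yellow_face (a point): Centre of the white top face (45 mm in x, 53 in y) of the tripped three-pole breaker; 160 mm above the bench, 10 above the box top. Axes as the distributor's. Its yellow sticker (14 by 36 mm) lies 38 mm in -x. Its handle is a black bar 44 mm long in y, 9 thick, that turns about a y axis 5 mm below this point and reaches 21.5 mm from it. Neighbours' handles begin 31 mm off in y.
- breaker_blue_face (a point): The same point of the like three-pole breaker with the blue sticker; leave alone. The four stand in any order.
- breaker_green_face (a point): The same point of the like three-pole breaker with the green sticker; leave alone. The four stand in any order.
- breaker_red_face (a point): The same point of the like three-pole breaker with the red sticker; leave alone. The four stand in any order.
- breaker_rcd_face (a point): The same point of the earth-leakage switch (face 72 mm in y, grey handle bar 62 mm long, white sticker); leave alone.
- handle_yellow (a joint): Handle of the breaker with the yellow sticker: 0 = off (leaning towards the robot, -x), 0.90 rad = on (leaning away, +x), stops at both; 0.45 = upright, top 16 mm above the face; at either stop its top leans about 9 mm out, outermost edge 13 mm. No spring: it stays where it is left and takes about 3 to 7 N of push to move.
- handle_blue (a joint): Handle of the blue breaker, same values; starts and stays on.
- handle_green (a joint): Handle of the green breaker, same values; starts and stays on.
- handle_red (a joint): Handle of the red breaker, same values; starts and stays off.
- handle_rcd (a joint): Handle of the earth-leakage switch, same values; starts and stays on.
- screwdriver_grip (a point): Middle of the handle of a loose screwdriver, 190 mm long, lying along y on the robot's side of the box top, about 95 mm from the row, 26 mm high. Bystander.
- tin_mid (a point): Centre of a small loose tin, 38 mm across, 40 mm high, on the -y end of the box top. Bystander.
- plug_mid (a point): Half-way up a loose red plug, 60 mm across, 112 mm high, standing on the bench by the +y end of the box. Bystander.
- mug_mid (a point): Half-way up a loose blue mug, 80 mm across, 92 mm high, standing on the bench by the -y end of the box. Bystander.

How it is judged:
On the way, in this order (a step that is already met when the one before it is completed fails the run):
1. the yellow breaker's handle is pushed fully to off (value of joint handle_yellow below 0.15 rad), for 0.1 s.
2. it is then pushed fully to on (value of joint handle_yellow above 0.75 rad), for 0.1 s.
At the end, for the whole second after the job is handed in: The yellow breaker's handle is on (within 0.15 rad of its stop); the blue and green breakers and the earth-leakage switch are still on, the red breaker still off (each within 0.15 rad); the screwdriver, tin, plug and mug are within 15 mm of where they were (value of joint each of handle_yellow, handle_blue, handle_green, handle_rcd above 0.75 rad and value of joint handle_red below 0.15 rad and distance of each of screwdriver_grip, tin_mid, plug_mid, mug_mid from where it was at the start of the episode below 0.015 m); the robot touches nothing.
It fails at once if another handle was moved (value of joint any of handle_blue, handle_green, handle_rcd below 0.75 rad or value of joint handle_red above 0.15 rad).
It fails at once if a bystander was disturbed or lifted (moved more than 15 mm) (distance of any of screwdriver_grip, tin_mid, plug_mid, mug_mid from where it was at the start of the episode above 0.015 m).
It fails at once if the breaker or its handle was pushed harder than 30 N (contact force between the fingers and breaker_yellow above 30 N).
It fails at once if the robot leaned on the distributor or another breaker with more than 30 N (contact force between any of the fingers, the arm and distributor above 30 N or contact force between any of the fingers, the arm and breaker_blue above 30 N or contact force between any of the fingers, the arm and breaker_green above 30 N or contact force between any of the fingers, the arm and breaker_red above 30 N or contact force between any of the fingers, the arm and breaker_rcd above 30 N).
It also fails if it takes over 45 s, if anything falls off the work surface, if the arm or the gripper's body presses on something with over 40 N, if the wrist force passes 120 N, or if a joint passes its speed limit or range.

## Working session

There is one attempt and no reset: what is moved stays moved. The work goes in short steps, Python scripts to look and compute and a tool call to move; the robot and the scene stay as the last step left them, time stands still between calls to the robot, and variables do not carry over. Pictures are saved under pics/ and viewed, and the job is handed in when it is done.

Besides the shell and the picture viewer there is one more tool, called after ">>>" as name([rows], argument=value, ...), one row to a line, values as JSON. carry_out: Moves the arm, as the interface text tells. Its arguments: {"type":"object","properties":{"commands":{"type":"array"},"force":{"type":"number"}},"required":["commands"]}

```bash
mkdir -p pics; ls; python3 - <<'E'
from plant import ctrl
import cv2,numpy as np
s=ctrl.get_state();print(s)
for n in("scene","top","wrist"):
    p,d=ctrl.read_camera(n);cv2.imwrite(f"pics/{n}0.png",p[:,:,::-1]);np.savez(f"{n}0.npz",p=p,d=d);print(n,ctrl.camera_info(n))
E
```

```text
pics
{'time': 0.0, 'qpos': array([ 9.93014208e-01,  2.87209373e-01,  1.57819068e+00, -1.92108067e-05,
        1.27859489e+00, -1.49970781e-01]), 'dq': array([-1.45109730e-04, -1.45039132e-04,  3.26979846e-03, -2.00606737e-05,
        1.88269853e-03,  8.76796749e-05]), 'joint_efforts': array([-2.37711620e-04, -4.05983698e+01, -2.92623925e+01, -1.61875055e-04,
        5.83044399e-03, -1.27270414e-05]), 'eef_pos': array([0.27965961, 0.61365777, 0.24691058]), 'tcp_rot': array([ 2.12275297e-01,  9.77209167e-01, -1.12577047e-03, -4.18893653e-04]), 'contact_force': array([-0.10459742,  0.1584238 ,  1.44770186]), 'wrist_torque': array([ 0.05233717, -0.00844351,  0.00301638]), 'opening': 0.9980736116081649}
scene {'fx': 390.2829966755228, 'fy': 390.2829966755228, 'cx': 322.1376339228874, 'cy': 193.556844167321, 'rvec': array([ 1.9642007 ,  1.8215102 , -0.55218691]), 'tvec': array([-0.06618334, -0.40268401,  1.35441328])}
top {'fx': 398.16171589936306, 'fy': 398.16171589936306, 'cx': 325.4651810340341, 'cy': 199.62583480482624, 'rvec': array([ 2.23195359, -2.17523946,  0.07584112]), 'tvec': array([0.01524281, 0.52943339, 1.22799032])}
wrist {'fx': 318.92690142455905, 'fy': 318.92690142455905, 'cx': 326.31988906666714, 'cy': 199.5524977547221, 'mount': array([[ 6.44756345e-05, -9.52312666e-01, -3.05123881e-01,
         7.87779415e-02],
       [ 9.99999997e-01,  7.33314236e-05, -1.75627327e-05,
        -8.35940598e-04],
       [ 3.91003814e-05, -3.05123879e-01,  9.52312668e-01,
        -1.25480490e-01],
       [ 0.00000000e+00,  0.00000000e+00,  0.00000000e+00,
         1.00000000e+00]])}
```

View pics/top0.png

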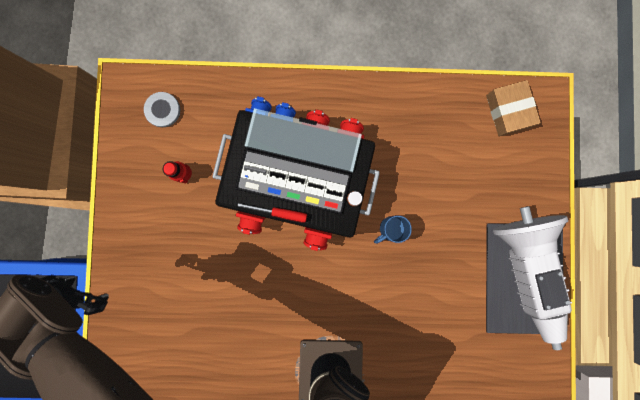

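View pics/scene0.png

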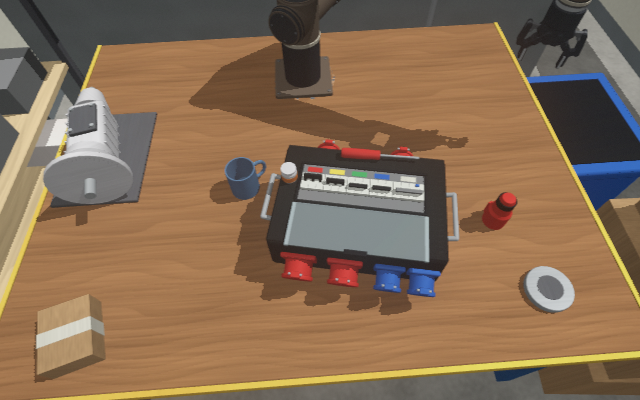

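View pics/wrist0.png

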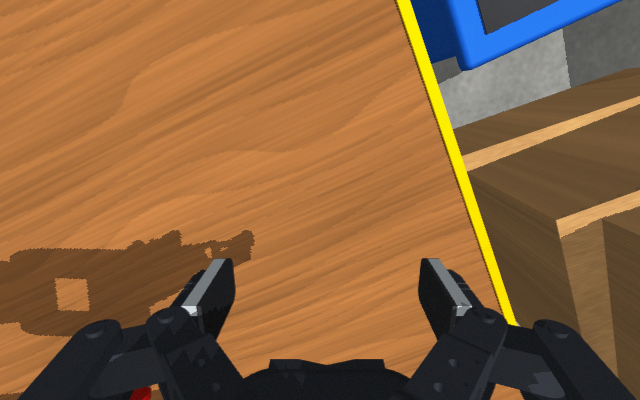

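The top view shows the box at the centre, with stickers in a row: white (252,185), blue (274,191), green (292,195), yellow (313,200) and red (331,205). Yellow sits between green and red. The tin is at (355,198) and the screwdriver at (288,215).

```bash
cat > h.py <<'E'
import numpy as np,cv2
from plant import ctrl
from scipy.spatial.transform import Rotation as R
def cam(n,s=None):
    i=ctrl.camera_info(n);K=np.array([[i['fx'],0,i['cx']],[0,i['fy'],i['cy']],[0,0,1]])
    if n=="wrist":
        T=np.eye(4);T[:3,:3]=R.from_quat(s['tcp_rot']).as_matrix();T[:3,3]=s['eef_pos'];M=T@i['mount'];return K,M[:3,:3],M[:3,3]
    r=cv2.Rodrigues(i['rvec'])[0];return K,r.T,-r.T@i['tvec']
def ray(C,u,v,z):
    K,Rm,c=C;d=Rm@np.linalg.solve(K,[u,v,1]);return c+d*(z-c[2])/d[2]
def proj(C,P):
    K,Rm,c=C;q=K@(Rm.T@(np.asarray(P)-c));return q[:2]/q[2]
def blobs(p,roi,sat=100):
    x0,y0,x1,y1=roi;h=cv2.cvtColor(p,cv2.COLOR_RGB2HSV);o={}
    for n,(a,b) in dict(yellow=(24,34),green=(45,80),blue=(105,125),red=(0,5)).items():
        m=cv2.inRange(h,(a,sat,80),(b,255,255));k=np.zeros_like(m);k[y0:y1,x0:x1]=m[y0:y1,x0:x1]
        N,_,st,ce=cv2.connectedComponentsWithStats(k)
        o[n]=[(st[j,4],ce[j]) for j in range(1,N) if st[j,4]>8]
    return o
E
python3 - <<'E'
from h import *
for n,roi in(("top",(238,150,350,212)),("scene",(298,160,430,205))):
    z=np.load(n+"0.npz");C=cam(n)
    for k,l in blobs(z['p'],roi).items():
        for a,c in l: print(n,k,a,c.round(1),ray(C,*c,.157).round(4), z['d'][int(c[1]),int(c[0])])
    x0,y0,x1,y1=(215,90,385,255) if n=="top" else (220,130,470,300)
    cv2.imwrite(f"pics/{n}0z.png",cv2.resize(z['p'][y0:y1,x0:x1,::-1],None,fx=3 if n=="scene" else 3.5,fy=3 if n=="scene" else 3.5,interpolation=cv2.INTER_CUBIC))
E
```

```text
top yellow 70 [311.9 199.8] [0.52   0.0685 0.157 ] 1.1046709
top green 65 [292.9 195.1] [0.5317 0.1214 0.157 ] 1.0971344
top blue 69 [273.9 190.5] [0.5428 0.1739 0.157 ] 1.0994177
top red 72 [330.8 204.4] [0.5087 0.0163 0.157 ] 1.1032534
top red 66 [280.5 209.8] [0.4901 0.154  0.157 ] 1.0799077
scene yellow 71 [336.8 171.5] [0.5241 0.0669 0.157 ] 0.9451613
scene green 60 [358.9 173.9] [0.5355 0.1189 0.157 ] 0.94243914
scene blue 67 [381.7 176.1] [0.5465 0.1722 0.157 ] 0.9395867
scene blue 9 [417. 185.] [0.5785 0.2507 0.157 ] 0.91157925
scene red 72 [315.  169.2] [0.5131 0.0148 0.157 ] 0.95099914
```

```bash
ls pics
```

```text
scene0.png
scene0z.png
top0.png
top0z.png
wrist0.png
```

View pics/top0z.png

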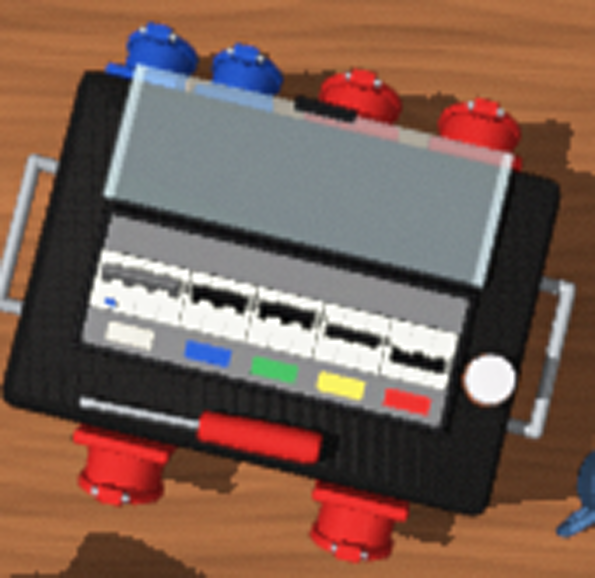

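>>> carry_out([
  {"delta_pos": [-0.03, -0.025, -0.03], "delta_rot": [0, 0, -0.03], "claw": 0},
  {"delta_pos": [-0.06, -0.05, -0.055], "delta_rot": [0, 0, -0.06], "claw": 0},
  {"delta_pos": [-0.09, -0.075, -0.055], "delta_rot": [0, 0, -0.1], "claw": 0},
  {"delta_pos": [-0.12, -0.1, -0.055], "delta_rot": [0, 0, -0.14], "claw": 0},
  {"delta_pos": [-0.15, -0.125, -0.055], "delta_rot": [0, 0, -0.18], "claw": 0},
  {"delta_pos": [-0.18, -0.15, -0.055], "delta_rot": [0, 0, -0.22], "claw": 0},
  {"delta_pos": [-0.21, -0.17, -0.055], "delta_rot": [0, 0, -0.22], "claw": 0},
  {"delta_pos": [-0.24, -0.19, -0.055], "delta_rot": [0, 0, -0.22], "claw": 0},
], force=40)

```text
time: 0.82
eef_pos: [0.4196, 0.3395, 0.3024]
tcp_rot: [0.104, 0.995, -0.001, -0.0]
contact_force: [0.2, 0.8, -0.8]
opening: -0.0
```

>>> carry_out([
  {"delta_pos": [-0.025, -0.03, 0], "delta_rot": [0, 0, 0], "claw": 0},
  {"delta_pos": [-0.05, -0.06, 0], "delta_rot": [0, 0, 0], "claw": 0},
  {"delta_pos": [-0.075, -0.09, 0], "delta_rot": [0, 0, 0], "claw": 0},
  {"delta_pos": [-0.1, -0.125, 0], "delta_rot": [0, 0, 0], "claw": 0},
  {"delta_pos": [-0.125, -0.16, 0], "delta_rot": [0, 0, 0], "claw": 0},
  {"delta_pos": [-0.15, -0.2, 0], "delta_rot": [0, 0, 0], "claw": 0},
  {"delta_pos": [-0.175, -0.235, 0], "delta_rot": [0, 0, 0], "claw": 0},
  {"delta_pos": [-0.18, -0.245, 0], "delta_rot": [0, 0, 0], "claw": 0},
])

```text
time: 1.48
eef_pos: [0.5462, 0.0587, 0.3023]
tcp_rot: [0.105, 0.994, -0.002, -0.0]
contact_force: [0.7, 0.1, -0.0]
opening: -0.0
```

```bash
python3 - <<'E'
from h import *
s=ctrl.get_state();p,d=ctrl.read_camera("wrist");s2=ctrl.get_state()
print(s['eef_pos'],s2['eef_pos'],s2['tcp_rot'])
cv2.imwrite("pics/w1.png",p[:,:,::-1]);np.savez("w1.npz",p=p,d=d,pos=s['eef_pos'],rot=s['tcp_rot'])
E
```

```text
[0.54623114 0.05865635 0.30232084] [0.54677943 0.05688614 0.30215963] [ 1.06312913e-01  9.94329978e-01 -2.32417989e-03 -2.39159133e-04]
```

View pics/w1.png

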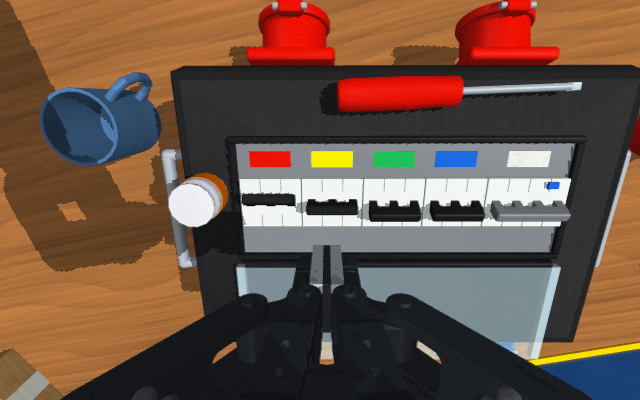

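The wrist view, looking over the fingertips, shows the yellow sticker at (332,159) with its half-way handle at (332,207). Red's handle is off at (268,199). Green (394,210) and blue (457,210) are on. I'll take a settled picture and measure.

```bash
cat > m.py <<'E'
from h import *
import sys
def meas(tag):
    s=ctrl.get_state();p,d=ctrl.read_camera("wrist");C=cam("wrist",s)
    cv2.imwrite(f"pics/{tag}.png",p[:,:,::-1]);np.savez(tag+".npz",p=p,d=d,pos=s['eef_pos'],rot=s['tcp_rot'])
    print(s['time'],s['eef_pos'].round(4),s['tcp_rot'].round(4),s['contact_force'].round(1));return s,p,d,C
if __name__=="__main__":
    s,p,d,C=meas("w2")
    K,Rm,c=C
    S={}
    for k,l in blobs(p,(235,140,590,180)).items():
        for a,q in l:
            dd=np.median(d[int(q[1])-2:int(q[1])+3,int(q[0])-2:int(q[0])+3]);P=c+Rm@np.linalg.solve(K,[*q,1])*dd
            print(k,a,q.round(1),P.round(4),ray(C,*q,.152).round(4),[ (ray(cam('top'),*x,.152)).round(4) for x in []])
            if a>200:S[k]=ray(C,*q,.152)
    v=S['blue']-S['red'];th=np.arctan2(-v[0],v[1]);ex=np.array([np.cos(th),np.sin(th),0]);print("theta",th)
    F=S['yellow']+.038*ex;F[2]=.16;print("face",F)
    Rt=R.from_quat(s['tcp_rot']).as_matrix();print("tool delta to face (TCP tip)",Rt.T@(F-s['eef_pos']),"yaw tool x",np.arctan2(Rt[1,0],Rt[0,0])-np.pi-th)
    # white face extents by mask
    g=cv2.cvtColor(p,cv2.COLOR_RGB2HSV);u,vv=proj(C,F);print("face px",u,vv)
    for dv in(-30,-25,30): pass
    col=int(u)-22
    print([tuple(p[r,col]) for r in range(172,236,3)])
E
python3 m.py
```

```text
1.5333 [0.5468 0.0569 0.3022] [ 1.063e-01  9.943e-01 -2.300e-03 -2.000e-04] [ 0.7 -1.2  0.6]
yellow 672 [333.5 157.5] [0.5193 0.0678 0.1527] [0.5194 0.0678 0.152 ] []
green 668 [395.9 157.5] [0.5307 0.1208 0.1524] [0.5308 0.1209 0.152 ] []
blue 673 [458.1 157.5] [0.542  0.1735 0.1525] [0.5422 0.1736 0.152 ] []
red 682 [271.4 157.7] [0.508  0.0151 0.1529] [0.5081 0.0149 0.152 ] []
theta -0.2110563982896399
face [0.55653971 0.05982522 0.16      ]
tool delta to face (TCP tip) [-0.00891563  0.00560041  0.14213517] yaw tool x -0.00197255112925826
face px 333.4386923262931 201.83341137980608
[(np.uint8(137), np.uint8(142), np.uint8(147)), (np.uint8(131), np.uint8(137), np.uint8(137)), (np.uint8(239), np.uint8(243), np.uint8(240)), (np.uint8(244), np.uint8(247), np.uint8(244)), (np.uint8(244), np.uint8(247), np.uint8(244)), (np.uint8(245), np.uint8(248), np.uint8(245)), (np.uint8(245), np.uint8(248), np.uint8(245)), (np.uint8(244), np.uint8(247), np.uint8(244)), (np.uint8(244), np.uint8(247), np.uint8(244)), (np.uint8(17), np.uint8(14), np.uint8(17)), (np.uint8(18), np.uint8(20), np.uint8(20)), (np.uint8(24), np.uint8(26), np.uint8(30)), (np.uint8(34), np.uint8(35), np.uint8(38)), (np.uint8(35), np.uint8(35), np.uint8(37)), (np.uint8(198), np.uint8(205), np.uint8(198)), (np.uint8(245), np.uint8(247), np.uint8(245)), (np.uint8(244), np.uint8(247), np.uint8(244)), (np.uint8(244), np.uint8(247), np.uint8(244)), (np.uint8(144), np.uint8(147), np.uint8(153)), (np.uint8(140), np.uint8(143), np.uint8(149)), (np.uint8(138), np.uint8(142), np.uint8(148)), (np.uint8(140), np.uint8(143), np.uint8(149))]
```

```bash
python3 - <<'E'
from h import *
z=np.load("w2.npz");d=z['d'];i=ctrl.camera_info("wrist");M=i['mount'];K=cam("wrist",dict(tcp_rot=z['rot'],eef_pos=z['pos']))[0]
for v in (240,244,246,248,250,254,260,270,280):
    for u in(316,322,334,340):
        P=M[:3,:3]@(np.linalg.solve(K,[u,v,1])*d[v,u])+M[:3,3];print(v,u,P.round(3),end=' ')
    print()
E
```

```text
240 316 [-0.049 -0.01   0.15 ] 240 322 [-0.05  -0.005  0.151] 240 334 [-0.05   0.007  0.151] 240 340 [-0.049  0.012  0.15 ] 
244 316 [-0.054 -0.01   0.15 ] 244 322 [-0.054 -0.005  0.15 ] 244 334 [-0.054  0.007  0.151] 244 340 [-0.054  0.012  0.152] 
246 316 [ 0.011 -0.006  0.013] 246 322 [ 0.012 -0.003  0.011] 246 334 [0.012 0.003 0.011] 246 340 [0.012 0.006 0.012] 
248 316 [ 0.011 -0.006  0.01 ] 248 322 [ 0.012 -0.003  0.01 ] 248 334 [0.011 0.003 0.011] 248 340 [0.012 0.006 0.009] 
250 316 [ 0.012 -0.005  0.007] 250 322 [ 0.012 -0.003  0.007] 250 334 [0.012 0.003 0.008] 250 340 [0.011 0.006 0.008] 
254 316 [ 0.012 -0.005  0.004] 254 322 [ 0.012 -0.003  0.004] 254 334 [0.012 0.003 0.004] 254 340 [0.012 0.005 0.004] 
260 316 [ 0.012 -0.005 -0.002] 260 322 [ 0.012 -0.003 -0.001] 260 334 [ 0.011  0.003 -0.001] 260 340 [ 0.012  0.005 -0.003] 
270 316 [ 0.012 -0.005 -0.01 ] 270 322 [ 0.011 -0.002 -0.009] 270 334 [ 0.012  0.002 -0.011] 270 340 [ 0.012  0.005 -0.01 ] 
280 316 [ 0.012 -0.005 -0.018] 280 322 [ 0.012 -0.002 -0.017] 280 334 [ 0.012  0.002 -0.018] 280 340 [ 0.011  0.005 -0.017]
```

>>> carry_out([
  {"delta_pos": [-0.02, 0.003, 0.02], "delta_rot": [0, 0, 0], "claw": 0},
  {"delta_pos": [-0.037, 0.006, 0.04], "delta_rot": [0, 0, 0], "claw": 0},
  {"delta_pos": [-0.037, 0.006, 0.06], "delta_rot": [0, 0, 0], "claw": 0},
  {"delta_pos": [-0.037, 0.006, 0.08], "delta_rot": [0, 0, 0], "claw": 0},
  {"delta_pos": [-0.037, 0.006, 0.095], "delta_rot": [0, 0, 0], "claw": 0},
  {"delta_pos": [-0.037, 0.006, 0.095], "delta_rot": [0, 0, 0], "claw": 0},
  {"delta_pos": [-0.037, 0.006, 0.095], "delta_rot": [0, 0, 0], "claw": 0},
])

```text
time: 2.17
eef_pos: [0.5822, 0.0582, 0.206]
tcp_rot: [0.106, 0.994, -0.001, -0.002]
contact_force: [0.4, 0.3, 0.1]
opening: 0.004
```

```bash
python3 - <<'E'
from m import *
s,p,d,C=meas("w3")
F=np.array([.5565,.0598,.16]);Rt=R.from_quat(s['tcp_rot']).as_matrix();print("to face",Rt.T@(F-s['eef_pos']))
E
```

```text
2.1667 [0.5822 0.0582 0.206 ] [ 0.1058  0.9944 -0.0011 -0.0022] [0.4 0.3 0.1]
to face [ 0.02532158 -0.0037062   0.04610254]
```

View pics/w3.png

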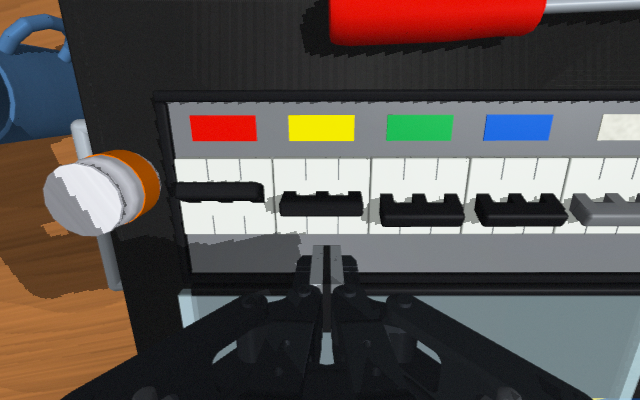

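>>> carry_out([
  {"delta_pos": [-0.001, -0.004, 0.007], "delta_rot": [0, 0, 0], "claw": 0},
  {"delta_pos": [-0.001, -0.004, 0.014], "delta_rot": [0, 0, 0], "claw": 0},
  {"delta_pos": [-0.001, -0.004, 0.021], "delta_rot": [0, 0, 0], "claw": 0},
  {"delta_pos": [-0.001, -0.004, 0.021], "delta_rot": [0, 0, 0], "claw": 0},
  {"delta_pos": [-0.001, -0.004, 0.021], "delta_rot": [0, 0, 0], "claw": 0},
])

```text
time: 2.63
eef_pos: [0.5828, 0.0538, 0.1858]
tcp_rot: [0.106, 0.994, -0.001, -0.001]
contact_force: [0.4, 0.9, -0.3]
opening: -0.001
```

```bash
python3 - <<'E'
from m import *
s,p,d,C=meas("w4")
F=np.array([.5565,.0598,.16]);Rt=R.from_quat(s['tcp_rot']).as_matrix();print("to face",Rt.T@(F-s['eef_pos']))
E
```

```text
2.6333 [0.5828 0.0538 0.1858] [ 0.1059  0.9944 -0.0011 -0.0014] [ 0.4  0.9 -0.3]
to face [0.02692411 0.00038535 0.02590607]
```

View pics/w4.png

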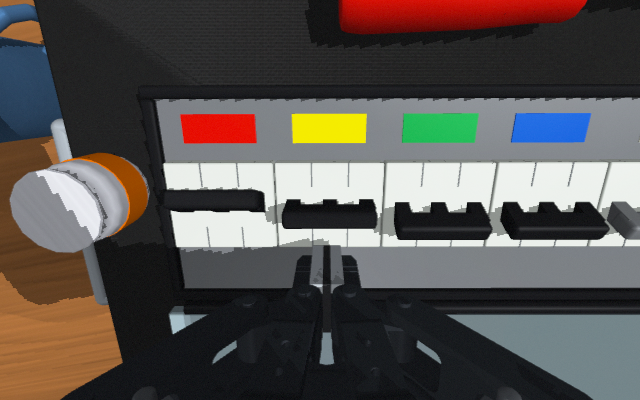

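The finger (327,250) sits centred behind the yellow handle (329,213). I'm pushing towards off gradually.

>>> carry_out([
  {"delta_pos": [0.004, 0, 0], "delta_rot": [0, 0, 0], "claw": 0},
  {"delta_pos": [0.008, 0, 0], "delta_rot": [0, 0, 0], "claw": 0},
  {"delta_pos": [0.01, 0, 0], "delta_rot": [0, 0, 0], "claw": 0},
  {"delta_pos": [0.012, 0, 0], "delta_rot": [0, 0, 0], "claw": 0},
  {"delta_pos": [0.013, 0, 0], "delta_rot": [0, 0, 0], "claw": 0},
  {"delta_pos": [0.014, 0, 0], "delta_rot": [0, 0, 0], "claw": 0},
])

```text
time: 3.18
eef_pos: [0.5704, 0.0566, 0.1874]
tcp_rot: [0.106, 0.994, -0.001, 0.001]
contact_force: [2.8, -1.1, 1.8]
opening: 0.004
```

```bash
python3 - <<'E'
from m import *
s,p,d,C=meas("w5")
F=np.array([.5565,.0598,.16]);Rt=R.from_quat(s['tcp_rot']).as_matrix();print("to face",Rt.T@(F-s['eef_pos']))
E
```

```text
3.1833 [0.5704 0.0566 0.1874] [ 1.059e-01  9.944e-01 -1.100e-03  8.000e-04] [ 2.8 -1.1  1.8]
to face [0.01429767 0.00029691 0.02732705]
```

View pics/w5.png

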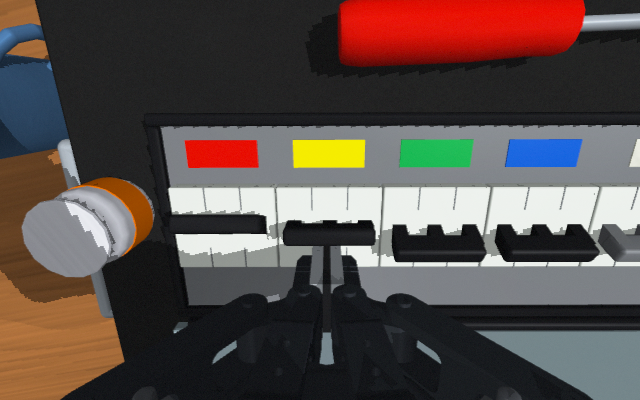

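>>> carry_out([
  {"delta_pos": [0.0015, 0, 0.001], "delta_rot": [0, 0, 0], "claw": 0},
  {"delta_pos": [0.0025, 0, 0.001], "delta_rot": [0, 0, 0], "claw": 0},
  {"delta_pos": [0.0035, 0, 0.001], "delta_rot": [0, 0, 0], "claw": 0},
  {"delta_pos": [0.0045, 0, 0.001], "delta_rot": [0, 0, 0], "claw": 0},
  {"delta_pos": [0.0045, 0, 0.001], "delta_rot": [0, 0, 0], "claw": 0},
])

```text
time: 3.65
eef_pos: [0.5659, 0.0576, 0.187]
tcp_rot: [0.106, 0.994, -0.001, 0.001]
contact_force: [2.0, -1.1, 4.9]
opening: -0.001
```

```bash
python3 - <<'E'
from m import *
s,p,d,C=meas("w6")
F=np.array([.5565,.0598,.16]);Rt=R.from_quat(s['tcp_rot']).as_matrix();print("to face",Rt.T@(F-s['eef_pos']))
E
```

```text
3.65 [0.5659 0.0576 0.187 ] [ 1.059e-01  9.944e-01 -1.100e-03  9.000e-04] [ 2.  -1.1  4.9]
to face [0.00975688 0.00025682 0.0269906 ]
```

View pics/w6.png

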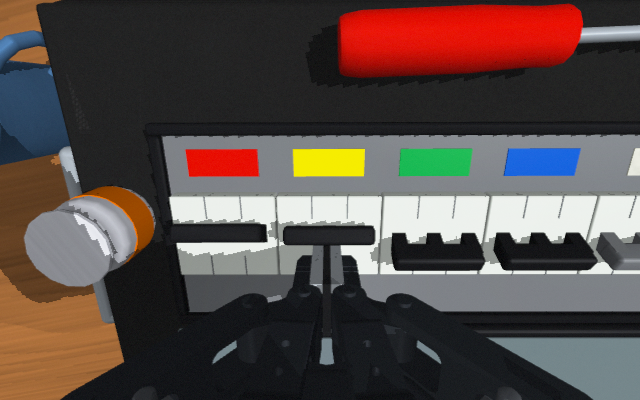

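The yellow handle at (329,235) is almost level with red's off handle (218,232). A little more push is needed.

>>> carry_out([
  {"delta_pos": [0.001, 0, 0.001], "delta_rot": [0, 0, 0], "claw": 0},
  {"delta_pos": [0.002, 0, 0.001], "delta_rot": [0, 0, 0], "claw": 0},
  {"delta_pos": [0.003, 0, 0.001], "delta_rot": [0, 0, 0], "claw": 0},
  {"delta_pos": [0.003, 0, 0.001], "delta_rot": [0, 0, 0], "claw": 0},
])

```text
time: 4.03
eef_pos: [0.5645, 0.0579, 0.1863]
tcp_rot: [0.106, 0.994, -0.001, 0.003]
contact_force: [6.4, -1.2, 3.5]
opening: 0.003
```

```bash
python3 - <<'E'
from m import *
s,p,d,C=meas("w7")
F=np.array([.5565,.0598,.16]);Rt=R.from_quat(s['tcp_rot']).as_matrix();print("to face",Rt.T@(F-s['eef_pos']))
E
```

```text
4.0333 [0.5645 0.0579 0.1863] [ 0.1059  0.9944 -0.0012  0.0035] [ 6.4 -1.2  3.5]
to face [0.00839829 0.00021862 0.02628004]
```

View pics/w7.png

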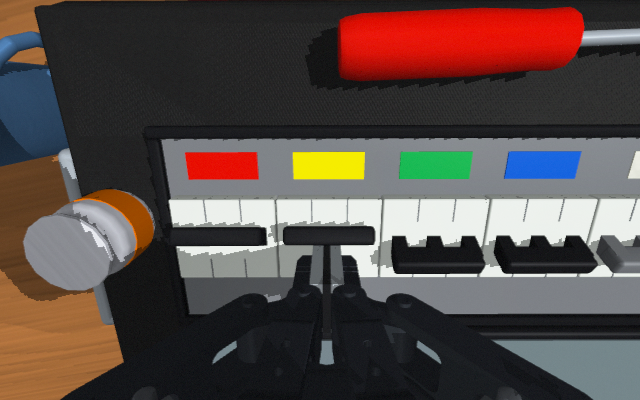

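Yellow is now level with red (both at row 236) and the force is rising against the stop, so it is off. Next I lift and cross to the robot side.

>>> carry_out([
  {"delta_pos": [-0.006, 0, 0], "delta_rot": [0, 0, 0], "claw": 0},
  {"delta_pos": [-0.008, 0, -0.015], "delta_rot": [0, 0, 0], "claw": 0},
  {"delta_pos": [-0.008, 0, -0.03], "delta_rot": [0, 0, 0], "claw": 0},
  {"delta_pos": [-0.005, 0, -0.035], "delta_rot": [0, 0, 0], "claw": 0},
  {"delta_pos": [0.01, 0, -0.035], "delta_rot": [0, 0, 0], "claw": 0},
  {"delta_pos": [0.028, 0, -0.035], "delta_rot": [0, 0, 0], "claw": 0},
  {"delta_pos": [0.042, 0, -0.035], "delta_rot": [0, 0, 0], "claw": 0},
  {"delta_pos": [0.042, 0, -0.035], "delta_rot": [0, 0, 0], "claw": 0},
])

```text
time: 4.75
eef_pos: [0.5195, 0.0678, 0.2186]
tcp_rot: [0.106, 0.994, -0.001, -0.0]
contact_force: [0.4, -0.8, -0.1]
opening: 0.002
```

```bash
python3 - <<'E'
from m import *
s,p,d,C=meas("w8")
F=np.array([.5565,.0598,.16]);Rt=R.from_quat(s['tcp_rot']).as_matrix();print("to face",Rt.T@(F-s['eef_pos']))
p,d=ctrl.read_camera("scene");cv2.imwrite("pics/s8.png",cv2.resize(p[130:300,250:480,::-1],None,fx=3.4,fy=3.4,interpolation=cv2.INTER_CUBIC))
E
```

```text
4.75 [0.5195 0.0678 0.2186] [ 1.055e-01  9.944e-01 -1.100e-03 -1.000e-04] [ 0.4 -0.8 -0.1]
to face [-3.78281868e-02  6.50237401e-05  5.86051951e-02]
```

View pics/w8.png

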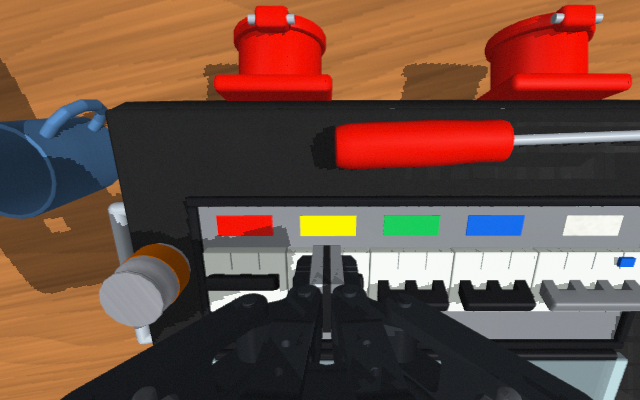

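View pics/s8.png

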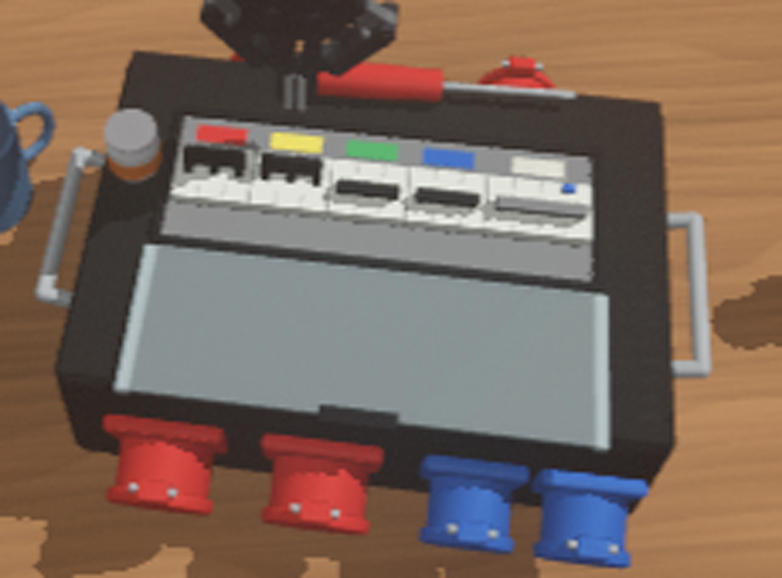

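Scene view: yellow's handle (290,165) now leans towards its sticker just like red's (213,160), while green, blue and the RCD lean away. I'll descend on the robot side.

>>> carry_out([
  {"delta_pos": [0, 0, 0.01], "delta_rot": [0, 0, 0], "claw": 0},
  {"delta_pos": [0, 0, 0.02], "delta_rot": [0, 0, 0], "claw": 0},
  {"delta_pos": [0, 0, 0.028], "delta_rot": [0, 0, 0], "claw": 0},
  {"delta_pos": [0, 0, 0.033], "delta_rot": [0, 0, 0], "claw": 0},
  {"delta_pos": [0, 0, 0.033], "delta_rot": [0, 0, 0], "claw": 0},
  {"delta_pos": [-0.005, 0, 0.033], "delta_rot": [0, 0, 0], "claw": 0},
  {"delta_pos": [-0.01, 0, 0.033], "delta_rot": [0, 0, 0], "claw": 0},
  {"delta_pos": [-0.01, 0, 0.033], "delta_rot": [0, 0, 0], "claw": 0},
])

```text
time: 5.52
eef_pos: [0.5335, 0.0646, 0.1876]
tcp_rot: [0.106, 0.994, -0.001, 0.003]
contact_force: [-0.6, 0.6, 0.2]
opening: -0.001
```

```bash
python3 - <<'E'
from m import *
s,p,d,C=meas("w9")
F=np.array([.5565,.0598,.16]);Rt=R.from_quat(s['tcp_rot']).as_matrix();print("to face",Rt.T@(F-s['eef_pos']))
E
```

```text
5.5167 [0.5335 0.0646 0.1876] [ 0.1059  0.9944 -0.0012  0.003 ] [-0.6  0.6  0.2]
to face [-0.02334496  0.0002089   0.02777444]
```

View pics/w9.png

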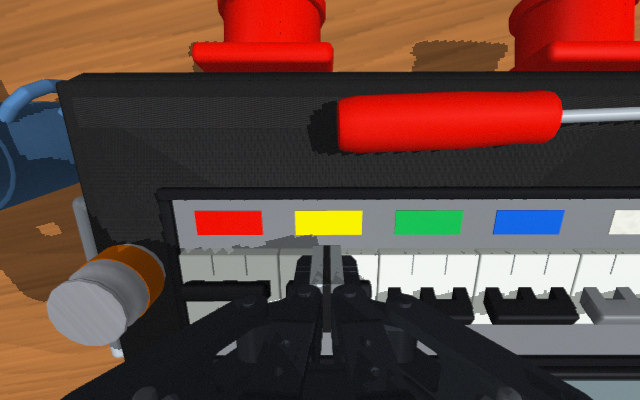

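>>> carry_out([
  {"delta_pos": [-0.002, 0, 0.001], "delta_rot": [0, 0, 0], "claw": 0},
  {"delta_pos": [-0.004, 0, 0.002], "delta_rot": [0, 0, 0], "claw": 0},
  {"delta_pos": [-0.006, 0, 0.002], "delta_rot": [0, 0, 0], "claw": 0},
  {"delta_pos": [-0.008, 0, 0.002], "delta_rot": [0, 0, 0], "claw": 0},
  {"delta_pos": [-0.01, 0, 0.002], "delta_rot": [0, 0, 0], "claw": 0},
  {"delta_pos": [-0.0115, 0, 0.002], "delta_rot": [0, 0, 0], "claw": 0},
  {"delta_pos": [-0.013, 0, 0.002], "delta_rot": [0, 0, 0], "claw": 0},
  {"delta_pos": [-0.013, 0, 0.002], "delta_rot": [0, 0, 0], "claw": 0},
])

```text
time: 6.23
eef_pos: [0.548, 0.0618, 0.1895]
tcp_rot: [0.106, 0.994, -0.001, 0.006]
contact_force: [0.2, -0.4, 0.7]
opening: -0.001
```

```bash
python3 - <<'E'
from m import *
s,p,d,C=meas("w10")
F=np.array([.5565,.0598,.16]);Rt=R.from_quat(s['tcp_rot']).as_matrix();print("to face",Rt.T@(F-s['eef_pos']))
p,d=ctrl.read_camera("scene");cv2.imwrite("pics/s10.png",cv2.resize(p[130:300,250:480,::-1],None,fx=3.4,fy=3.4,interpolation=cv2.INTER_CUBIC))
E
```

```text
6.2333 [0.548  0.0618 0.1895] [ 0.1058  0.9944 -0.0011  0.0059] [ 0.2 -0.4  0.7]
to face [-8.41465677e-03 -8.12662075e-05  2.96127610e-02]
```

View pics/s10.png

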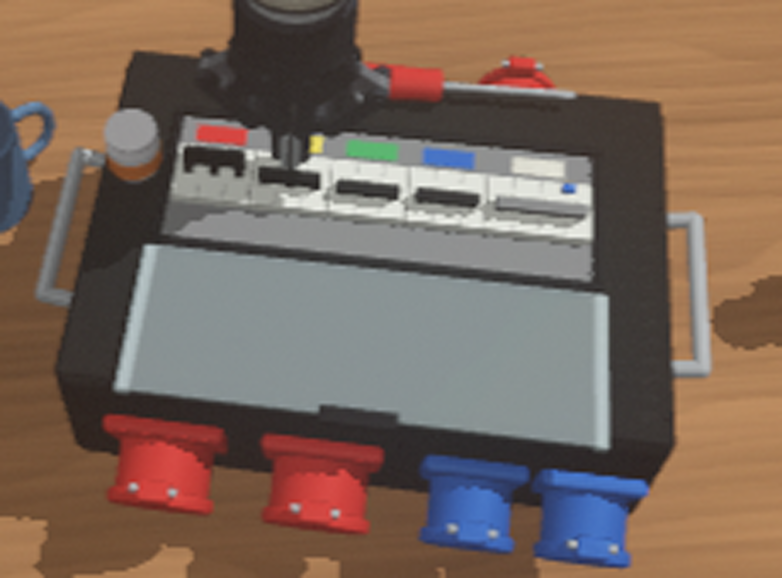

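Yellow (289,178) now leans away like green (366,188) and blue. A small extra push will make sure it is against the stop.

>>> carry_out([
  {"delta_pos": [-0.001, 0, 0.001], "delta_rot": [0, 0, 0], "claw": 0},
  {"delta_pos": [-0.002, 0, 0.002], "delta_rot": [0, 0, 0], "claw": 0},
  {"delta_pos": [-0.003, 0, 0.002], "delta_rot": [0, 0, 0], "claw": 0},
  {"delta_pos": [-0.003, 0, 0.002], "delta_rot": [0, 0, 0], "claw": 0},
])

```text
time: 6.67
eef_pos: [0.5492, 0.0614, 0.1847]
tcp_rot: [0.106, 0.994, -0.001, 0.003]
contact_force: [-2.5, 1.7, 4.9]
opening: -0.004
```

>>> carry_out([
  {"delta_pos": [0.005, 0, 0], "delta_rot": [0, 0, 0], "claw": 0},
  {"delta_pos": [0.012, 0, -0.003], "delta_rot": [0, 0, 0], "claw": 0},
  {"delta_pos": [0.015, 0, -0.02], "delta_rot": [0, 0, 0], "claw": 0},
  {"delta_pos": [0.015, 0, -0.045], "delta_rot": [0, 0, 0], "claw": 0},
  {"delta_pos": [0.015, 0, -0.07], "delta_rot": [0, 0, 0], "claw": 0},
  {"delta_pos": [0.015, 0, -0.1], "delta_rot": [0, 0, 0], "claw": 0},
  {"delta_pos": [0.015, 0, -0.12], "delta_rot": [0, 0, 0], "claw": 0},
  {"delta_pos": [0.015, 0, -0.12], "delta_rot": [0, 0, 0], "claw": 0},
])

```text
time: 7.33
eef_pos: [0.5356, 0.0648, 0.3103]
tcp_rot: [0.106, 0.994, -0.001, 0.009]
contact_force: [-0.0, -0.1, 0.5]
opening: -0.006
```

```bash
python3 - <<'E'
from m import *
s,p,d,C=meas("w11")
p,d=ctrl.read_camera("scene");cv2.imwrite("pics/s11.png",cv2.resize(p[130:300,250:480,::-1],None,fx=3.4,fy=3.4,interpolation=cv2.INTER_CUBIC))
E
```

```text
7.3333 [0.5356 0.0648 0.3103] [ 1.058e-01  9.943e-01 -9.000e-04  8.600e-03] [-0.  -0.1  0.5]
```

View pics/s11.png

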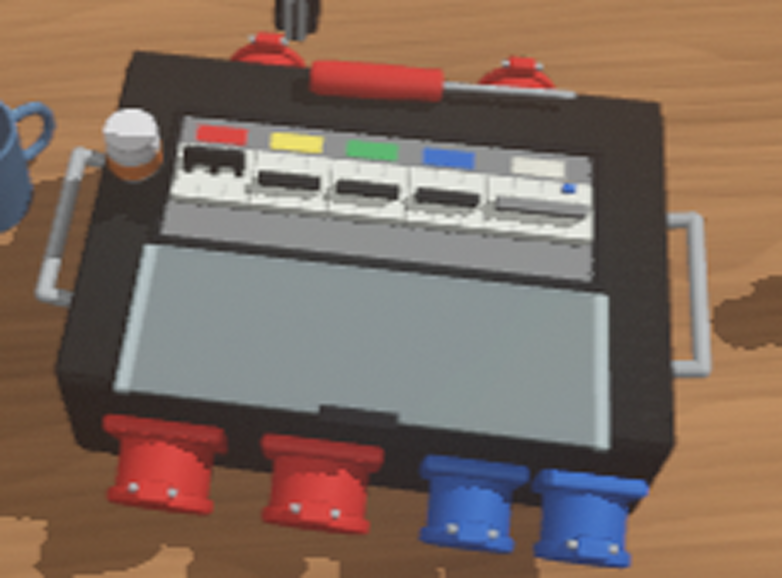

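View pics/w11.png

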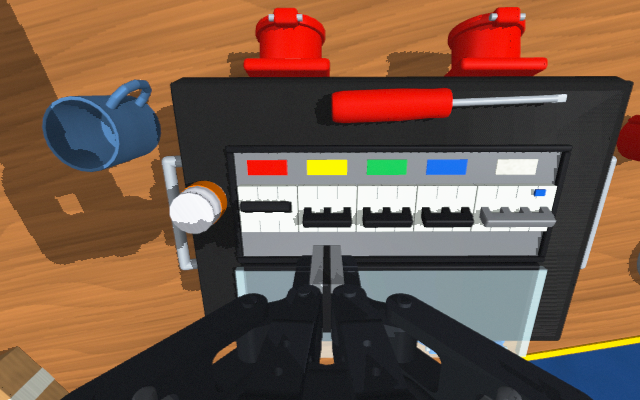

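Both views show yellow on (wrist image row ~216, same as green and blue), red off, and the bystanders in place. One numeric check, then I hand in.

```bash
python3 - <<'E'
from h import *
z=np.load("w11.npz");C=cam("wrist",dict(tcp_rot=z['rot'],eef_pos=z['pos']))
g=cv2.cvtColor(z['p'],cv2.COLOR_RGB2GRAY);S=[]
for k,l in blobs(z['p'],(235,150,590,180)).items():
    a,q=max(l,key=lambda t:t[0]);u=int(q[0]);w=g[190:235,u-18:u+19]<70;r=np.where(w.sum(1)>15)[0]+190
    print(k,"handle rows",r.min(),r.max(),"offset from sticker",r.mean()-q[1])
a=np.load("top0.npz")['p'];b,_=ctrl.read_camera("top")
df=cv2.absdiff(a,b).max(2)
for n,(x0,y0,x1,y1) in dict(plug=(160,155,195,188),screwdriver=(235,204,310,222),tin=(345,188,365,208),mug=(374,212,414,246)).items():print(n,(df[y0:y1,x0:x1]>60).sum())
E
```

```text
yellow handle rows 213 226 offset from sticker 52.5
green handle rows 213 226 offset from sticker 52.57781456953643
blue handle rows 212 226 offset from sticker 52.5139318885449
red handle rows 202 211 offset from sticker 39.506644518272424
plug 0
screwdriver 144
tin 55
mug 42
```

```bash
python3 - <<'E'
from h import *
for t in("w2","w11"):
    z=np.load(t+".npz");C=cam("wrist",dict(tcp_rot=z['rot'],eef_pos=z['pos']));h=cv2.cvtColor(z['p'],cv2.COLOR_RGB2HSV)
    m=cv2.inRange(h,(0,150,60),(6,255,255));N,_,st,ce=cv2.connectedComponentsWithStats(m[75:130,325:470]);j=1+st[1:,4].argmax();print(t,"grip",ray(C,*(ce[j]+[325,75]),.165).round(4))
    m=cv2.inRange(h,(0,0,185),(179,40,255));N,_,st,ce=cv2.connectedComponentsWithStats(m[165:240,165:230]);j=1+st[1:,4].argmax();print(t,"tin",ray(C,*(ce[j]+[165,165]),.19).round(4))
ctrl.sign_off()
E
```

```text
w2 grip [0.4772 0.1296 0.165 ]
w2 tin [ 0.5244 -0.0447  0.19  ]
w11 grip [0.477  0.1299 0.165 ]
w11 tin [ 0.5206 -0.0434  0.19  ]
the job is handed in; nothing more can be done
```

I reset the yellow breaker: I pushed its handle to the off stop, where it sat level with red's off handle, then back to the on stop. I then withdrew to TCP height z = 0.31 m and handed the job in at about 7.4 s of the 45 s. The strongest push I read at the end of a move was about 7 N; there were no readings within moves.

**Last checks:**
- **Handles:** Yellow's handle sits as far from its sticker in the wrist picture as green's and blue's (52.5 px each). Red's is still off (39.5 px). I confirmed the earth-leakage switch as on only by eye.
- **Contact:** The contact force after withdrawing was close to 0.
- **Screwdriver:** It measured within 0.4 mm of its position in an early wrist view.
- **Tin:** It read 4 mm different between the same two views. I put that down to the rough mask of its lid and changing shadow, since the arm was never near it.
- **Plug and mug:** The plug showed no change in the top view. That comparison also flagged some changed pixels around the screwdriver, tin and mug, which I took to be the arm and its shadow. I made no separate position measurement for the mug.

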